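# Tighten the bread bin's ring pull with the sharpening steel

## Task

The brass ring pull on the sloping lid of the bread bin has worked loose. Pick up the sharpening steel from the chopping board, slide its shaft through the ring and use it as a lever to turn the ring clockwise until it is screwed fully home, with the ring facing squarely down the slope to the front. Then draw the steel out, lay it flat on the chopping board again and leave the lid closed and the things standing around undisturbed.

Things in the scene. Friction and masses are not known exactly. Their poses are not given: they have to be found in the camera images.
- bread_bin: Wooden bread bin, fixed, its front turned half to the robot and half to its right, 230 mm deep, 220 wide, 207 high; origin at the centre of its underside, x towards its back, z up. Front 85 mm high; from there the lid (232 wide, 12 mm thick) slopes up 33 degrees to its hinge line at x = 55, z = 195 mm, so the normal of the lid's face is (-0.545, 0, 0.839) in this frame. Behind the hinges is a flat strip of top.
- bin_lid (a joint): The bin's lid, rad: 0 closed, grows as its front edge is lifted. Only its weight (0.7 kg) keeps it shut, so pulling at the ring with about 5 N away from the lid lifts it; pushed against the box it is firm.
- ring_pull (a joint): Turn of the brass ring pull about its screw, rad: negative while loose, grows as it is turned clockwise (looking down on the lid's face), 0 when screwed home, where it stops firmly. Steady friction of about 0.22 N m; it stays where it is left. One radian brings it 0.6 mm nearer the lid. It starts 0.5 to 1 rad from home.
- ring_hole (a point): Centre of the brass ring's hole, 30 mm above the lid's face, 65 mm up the slope, mid-width. z points out of the lid along the screw; x runs along the hole: straight up the slope at joint 0, turned anticlockwise by the joint's angle while loose, so that the lower mouth looks down and to the right, seen from the bin's front. Hole 20 mm wide, 12 mm deep; ring 30 mm outside; neck 11, collar 25 mm across.
- steel: Sharpening steel, about 0.16 kg: black handle of 24 x 24 mm section with rounded edges, x = -100 to -8 mm; steel guard, 34 mm wide and 24 high, x = -10 to 0; straight round shaft 13 mm thick, to x = 90 (the last 8 mm taper). Origin on the underside, at the front of the guard; x along the steel to its tip; the axis is 12 mm above the origin. It lies on the board, tip to the left and towards the robot.
- steel_handle (a point): Middle of the steel's handle, on its axis, 54 mm behind the front of the guard; axes as the steel's.
- steel_tip (a point): Tip of the steel's shaft, on its axis; axes as the steel's. The shaft has 3.5 mm of play all round in the ring's hole and turns some 25 to 30 degrees in it before it carries the ring along; so it must be swung about that much further than the ring is to turn, and swung back as much to come free.
- board: Oak chopping board lying flat, fixed, on the worktop at the robot's right: 235 mm front to back, 385 mm side to side, 18 mm thick. Origin at the middle of its front edge, at half its thickness; its z axis points away from the robot along the worktop, y to the left, x down. Wall cabinets hang 0.46 m above the worktop from 0.63 m ahead of the robot's axis.
- mug: White spotted mug, 93 mm high, at the robot's right; leave it.
- salt: White grinder, 149 mm high, 55 mm wide, at the robot's right; leave it.
- pepper: Grinder with white top and dark lower part, 149 mm high, 55 mm wide, near the white one; leave it.
- timer: White and green egg timer, 40 mm high, 62 mm wide, behind the chopping board; leave it.

How it is judged:
On the way, in this order (a step that is already met when the one before it is completed fails the run):
1. the steel's shaft is through the ring (x of ring_hole in the frame of steel between 0.004 and 0.083 m and y of ring_hole in the frame of steel between -0.009 and 0.009 m and z of ring_hole in the frame of steel between 0.003 and 0.021 m and angle between the x axis of steel and the x axis of ring_hole, either way round below 0.8 rad), for 0.2 s.
2. with the shaft still through it, the ring has been turned home (within 0.10 rad) (all of step 1 and value of joint ring_pull above -0.1 rad), for 0.1 s.
At the end, for the whole second after the job is handed in: The ring pull is within 0.10 rad of home, the lid is closed (within 0.04 rad), and the steel lies flat (within 0.1 rad) and still on the chopping board, with the middle of its handle over the board and 22 to 38 mm above the worktop (value of joint ring_pull above -0.1 rad and value of joint bin_lid below 0.04 rad and height (world z) of steel_handle between 0.022 and 0.038 m and angle between steel's own x axis and vertical between 1.47 and 1.67 rad and y of steel_handle in the frame of board between -0.188 and 0.188 m and z of steel_handle in the frame of board between 0.005 and 0.23 m and linear speed of steel below 0.02 m/s); the robot touches nothing.
It fails at once if a bystander (mug, grinders, egg timer) is pushed more than 40 mm or tipped more than 0.4 rad (distance of any of mug, salt, pepper, timer from where it was at the start of the episode above 0.04 m or angle between any of mug, salt, pepper, timer's own z axis and vertical above 0.4 rad).
It also fails if it takes over 51 s, if anything falls off the work surface, if the arm or the gripper's body presses on something with over 40 N, if the wrist force passes 120 N, or if a joint passes its speed limit or range.

## Robot

A 6-joint arm with a two-finger parallel gripper is mounted at the origin on a cart in front of the work surface, level with it; the furniture and walls round the work are solid. World frame = base frame: x ahead of the robot, y to its left, z up, the work surface at z = 0. Lengths are in m, angles in rad, forces in N, time in s.
With the tool pointing down it reaches from about 0.4 to 0.825 m from the base axis. Payload 7 kg.
Tool frame: the origin (TCP) lies at the very end of the fingers, on their centre line; the grasp point (between the pads) lies env.grip_depth behind it (env.grip_depth is the distance from the TCP to the grasp point, in m); z points along the fingers, y is the line along which they close (so a half turn about z gives the same grasp; the last joint's range is limited). The gripper opens to 88 mm and grips with 3 to 60 N. Pads are 19 mm wide; open, the fingers measure 130 mm over their backs; the gripper's body (78 mm by 193 mm) begins 47 mm behind the grasp point.
Start: joints at [-0.83, 0.359, 0.012, 0, -1.224, -0.288], TCP at [0.295, -0.607, 0.227] pointing down, gripper open.
Joint ranges: [-3.07, 3.07], [-1.43, 2.12], [-1.02, 1.25], [-3.03, 1.67], [-3.05, -0], [-3.03, 3.03]. Speed limits (rad/s): [2.39, 2.39, 3.01, 3.14, 3.14, 3.14].

## Interface

Orientations are given as a rotation vector (axis times angle).
In Python, from station import env, cams, ticket gives the robot as it stands.
- The arm moves only by the tool apply_moves, never from a script. Its argument "targets" is one flat list of numbers, 4 for each row, row after row: the shift along the tool's x, y, z normalised to -1 to 1, where 1 is 0.3 m, then the turn about the tool's z normalised to -1 to 1, where 1 is 45 degrees. A call has 1 to 12 rows; each row is the pose to reach, as a shift and turn from the pose commanded when the call began, along the tool's axes at that moment; what a row does not reach only later rows make up. A row lasts 1/12 s, in which the tool goes at most 41.7 mm and 7.16 degrees, less where a joint would pass 70% of its speed; a pose out of reach is approached as far as the arm can. A call with a number of a shift or a turn outside -1 to 1 is refused whole. A call with a gripper value outside its range is refused whole. "fingers" is the closure, from 0 (fully open) to 1 (shut), set as the call begins (left out, the last holds). The fingers move at their own pace and stop on an object; the grip force is fixed at half the most. Time passes only in rows, so rows that repeat a pose let the fingers close. It gives the time, the measured TCP pose, the force, the opening and the grip force at its end, in the units of the state.
- env.state(): the state, without advancing time (a new reading comes with each control period).
- cams.grab_frame(name): name is "side" or "top"; returns a dict with "color" (480x640x3 uint8, red, green, blue), "vfov" (degrees; the focal length in pixels is half the picture's height over the tangent of half this angle, whatever the lens; pixels are square), "cx", "cy" (the principal point, pixels), "view" (4x4, takes a point from world to camera coordinates). Camera axes: x right, y up, looking along -z (the intrinsics and any distortion apply to the point x, -y, -z); pixel columns grow to the right and rows downward; lengths in m; the calibration is good to about 2 mm. A picture is of the moment at which its call begins. There is no depth.
- ticket.job_done(): hands the job in; it is judged then, once.
The state is a dict: "time_s": time; "joint_positions": joint angles; "dq": joint speeds; "effort": joint torques, N m; "eef_pos": TCP position; "tcp_rot": TCP orientation; "contact_force": force on the tool from outside, world axes, zero at the start; "torque": the same for the moment, N m; "width": opening from 0.0 (shut) to 1.0 (fully open); "finger_force": force on a finger pad.
Only numpy, scipy, OpenCV 4.12 (cv2) and the standard library are available. Lean on these libraries where they do the work, as an engineer would, in place of code of your own. Each camera call takes 0.05 s, during which the arm holds its last target. There are 200 camera calls.

## Working session

There is one attempt and no reset: what is moved stays moved. The work goes in short steps, Python scripts to look and compute and a tool call to move; the robot and the scene stay as the last step left them, time stands still between calls to the robot, and variables do not carry over. Pictures are saved under pics/ and viewed, at most 10 in all, crops included, and the job is handed in when it is done.

Besides the shell and the picture viewer there is one more tool, called after "Call:" by a JSON object that holds its "api" and its "payload". apply_moves: Moves the arm, as the interface text tells. Its arguments: {"type":"object","properties":{"targets":{"type":"array","items":{"type":"number","minimum":-1,"maximum":1}},"fingers":{"type":"number"}},"required":["targets"]}

```bash
ls; mkdir -p pics; python3 - <<'E'
from station import env,cams
import cv2
print(env.state(), env.grip_depth)
for n in("side","top"):
    f=cams.grab_frame(n); cv2.imwrite(f"pics/{n}0.png",f["color"][:,:,::-1])
    print(n,{k:v for k,v in f.items() if k!="color"})
E
```

```text
pics
{'time_s': 0.0, 'joint_positions': array([-8.29887244e-01,  3.59401010e-01,  1.10550439e-02, -3.56393794e-04,
       -1.22408434e+00, -2.88090238e-01]), 'dq': array([ 1.00750840e-05,  6.31341546e-04, -1.80930206e-03, -1.00673897e-03,
        2.87745808e-03,  3.33584785e-04]), 'effort': array([-1.56618033e-03, -5.82715523e+01,  2.93035895e+01,  6.99687347e+00,
        6.42518105e-03, -1.58084058e-04]), 'eef_pos': array([ 0.29507246, -0.60654657,  0.22561076]), 'tcp_rot': array([ 7.04923829e-01, -3.06095762e+00, -2.49297404e-03]), 'contact_force': array([-0.17533174, -1.01226067, -0.24561541]), 'torque': array([-0.0063524 ,  0.03160864,  0.01501121]), 'finger_force': 0.0, 'width': 0.9980426751956708} 0.0188
side {'vfov': 50.136905856065034, 'cx': 321.21140813795023, 'cy': 236.91642521039518, 'view': array([[ 0.9639969 , -0.26538252, -0.01679578, -0.551303  ],
       [ 0.12123266,  0.38240212,  0.91600833, -0.13180689],
       [-0.23666985, -0.88506539,  0.40080749, -1.20988851],
       [ 0.        ,  0.        ,  0.        ,  1.        ]])}
top {'vfov': 57.87556036971428, 'cx': 323.0698536124384, 'cy': 241.74453342767333, 'view': array([[ 0.00752871, -0.99996466, -0.003742  , -0.12992361],
       [ 0.98031669,  0.00664239,  0.19731973, -0.57654221],
       [-0.1972879 , -0.0051539 ,  0.98033205, -1.27429928],
       [ 0.        ,  0.        ,  0.        ,  1.        ]])}
```

View pics/side0.png

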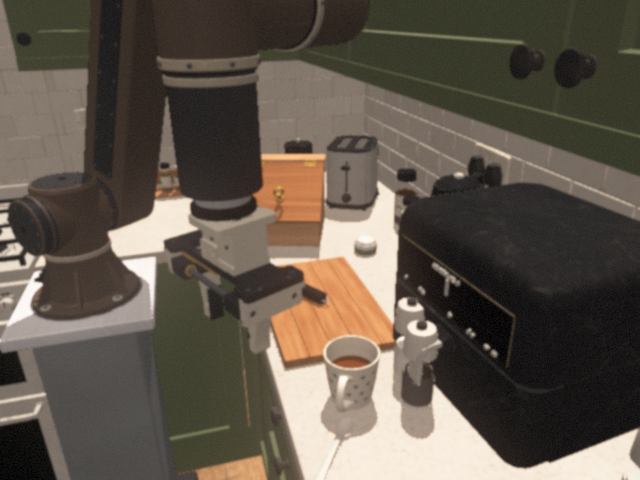

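View pics/top0.png

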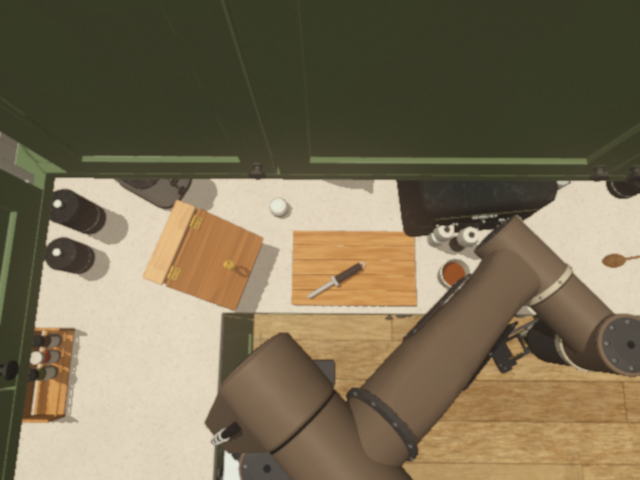

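The pictures show the bin at about (205,255) in top, with the ring at (240,268) and the steel running from its handle at (362,265) to its tip at (310,297). In side view the ring is at (279,192). Next I'll enlarge these.

```bash
python3 - <<'E'
import cv2,numpy as np
t=cv2.imread("pics/top0.png");s=cv2.imread("pics/side0.png")
def c(im,x0,y0,w,h,k):
    o=cv2.resize(im[y0:y0+h,x0:x0+w],None,fx=k,fy=k,interpolation=cv2.INTER_CUBIC)
    for i in range(0,w,10): cv2.line(o,(i*k,0),(i*k,8 if i%50 else 16),(255,255,0),1)
    for i in range(0,h,10): cv2.line(o,(0,i*k),(8 if i%50 else 16,i*k),(255,255,0),1)
    return o
cv2.imwrite("pics/a.png",c(t,140,200,130,115,5))
A=c(t,300,255,70,48,5); B=c(t,215,245,44,44,9)
C=c(s,250,140,90,110,5)
o=np.zeros((600,800,3),np.uint8)
o[:240,:350]=A;o[:550,350:800]=C;
o[244:244+350,:350]=cv2.resize(B[:350,:350],(350,350))
cv2.imwrite("pics/b.png",o)
E
```

```text
(no output)
```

View pics/a.png

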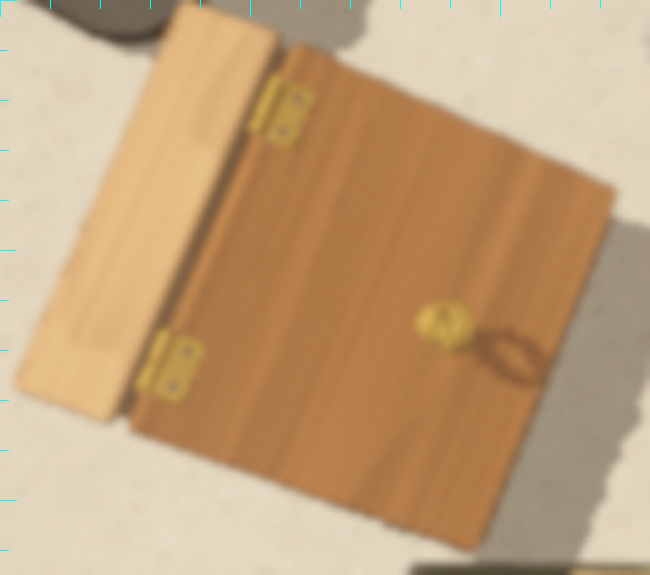

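View pics/b.png

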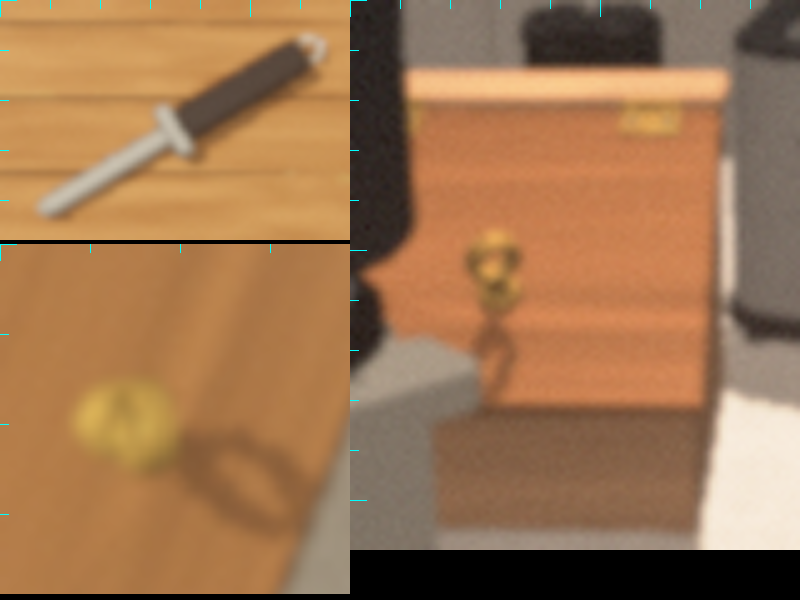

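```bash
cat > h.py <<'E'
import numpy as np,cv2
from scipy.spatial.transform import Rotation as R
from scipy.optimize import least_squares
V={'side':(50.136905856065034,321.2114,236.9164,np.array([[0.9639969,-0.26538252,-0.01679578,-0.551303],[0.12123266,0.38240212,0.91600833,-0.13180689],[-0.23666985,-0.88506539,0.40080749,-1.20988851]])),
'top':(57.87556036971428,323.06985,241.74453,np.array([[0.00752871,-0.99996466,-0.003742,-0.12992361],[0.98031669,0.00664239,0.19731973,-0.57654221],[-0.1972879,-0.0051539,0.98033205,-1.27429928]]))}
def proj(n,P):
    vf,cx,cy,M=V[n];f=240/np.tan(np.radians(vf/2))
    c=np.atleast_2d(P)@M[:,:3].T+M[:,3]
    return np.c_[cx-f*c[:,0]/c[:,2],cy+f*c[:,1]/c[:,2]]
def onz(n,uv,z):
    vf,cx,cy,M=V[n];f=240/np.tan(np.radians(vf/2))
    d=M[:,:3].T@np.array([(uv[0]-cx)/f,-(uv[1]-cy)/f,-1]);o=-M[:,:3].T@M[:,3]
    return o+d*(z-o[2])/d[2]
def bin2w(b,P): # b=x,y,yaw
    return np.atleast_2d(P)@R.from_euler('z',b[2]).as_matrix().T+[b[0],b[1],0]
S,C=.545,.839
def ringframe(b,q,off=.012):
    n=np.array([-S,0,C]);up=np.array([C,0,S]);lat=np.array([0,1,0]) # up x n...
    c=np.array([-.115,0,.085])+.065*up+(.03+off)*n+n*(-.0006*q)
    # clockwise positive => rotation about n by -q
    x=R.from_rotvec(-q*n/np.linalg.norm(n)).apply(up); y=np.cross(n,x)
    M=R.from_euler('z',b[2]).as_matrix()
    return bin2w(b,c)[0],M@x,M@y,M@n
E
cat > fit.py <<'E'
from h import *
bp={'top':[((.055,-.11,.207),(196,207)),((.115,.11,.207),(142.6,276.6)),((.055,.11,.207),(162,284.6)),((-.1215,-.116,.095),(263.2,238)),((-.1215,.116,.095),(234.8,310.2)),((.0485,-.116,.205),(199,208.6)),((.0485,.116,.205),(166.4,286.4))],
'side':[((.055,-.11,.207),(326,160)),((-.1215,-.116,.095),(321.6,221)),((-.115,-.11,0),(319.4,246))]}
def res(b): return np.concatenate([(proj(n,bin2w(b,[p[0] for p in L]))-[p[1] for p in L]).ravel() for n,L in bp.items()])
best=min((least_squares(res,[.5,.4,y],loss='soft_l1') for y in(0,1.5,3,-1.5)),key=lambda r:r.cost)
b=best.x;print(b,best.fun.reshape(-1,2).round(1))
for q in(-.5,-.75,-1):
    c,x,y,n=ringframe(b,q);print(q,c,x,proj('top',c),proj('side',c))
g,t,e=[onz('top',u,.03) for u in((334.8,281),(308,297),(364,264))]
print('guard',g,'tip',t,'end',e,np.linalg.norm(g-t),np.degrees(np.arctan2(*(t-e)[1::-1])))
t_=cv2.imread("pics/top0.png");s_=cv2.imread("pics/side0.png");rows=[]
for im,n,x0,y0 in((t_,'top',217,253),(s_,'side',267,180)):
    r=[]
    for q in(None,-.5,-.75,-1):
        k=8;o=cv2.resize(im[y0:y0+30,x0:x0+25],None,fx=k,fy=k,interpolation=cv2.INTER_CUBIC)
        if q:
            c,x,y,nn=ringframe(b,q);a=np.linspace(0,6.28,40)[:,None]
            for rad,off in((.01,.006),(.015,-.006),(.015,.006)):
                P=proj(n,c+rad*(np.cos(a)*y+np.sin(a)*nn)+off*x)
                cv2.polylines(o,[np.int32((P-[x0,y0]+.5)*k)],True,(255,255,0) if rad<.012 else (0,0,255),1)
        r.append(o)
    rows.append(np.hstack(r))
cv2.imwrite("pics/c.png",np.vstack(rows))
E
python3 fit.py
```

```text
[0.51663882 0.20817315 1.2426993 ] [[ 0.1  1.5]
 [ 1.2 -0.2]
 [ 2.4 -0.9]
 [-0.9 -2.4]
 [-1.  -0.5]
 [ 0.3 -1.1]
 [-0.4  0.3]
 [-4.4  0.1]
 [-1.  -2.1]
 [-0.2  4.3]]
-0.5 [0.48972564 0.12910975 0.1559147 ] [-0.21680205  0.85158013  0.4782825 ] [[231.91565973 264.83655442]] [[277.97288484 192.31333863]]
-0.75 [0.48969929 0.12903236 0.15604055] [-0.44776318  0.80089717  0.39877043] [[231.9333401  264.83953487]] [[277.96635913 192.27855822]]
-1 [0.48967295 0.12895497 0.1561664 ] [-0.65088457  0.7004183   0.29446476] [[231.95102421 264.84251595]] [[277.95983223 192.24377149]]
guard [ 0.46004685 -0.16264851  0.03      ] tip [ 0.41051905 -0.08093255  0.03      ] end [ 0.51345721 -0.25298987  0.03      ] 0.09555365822694026 120.89116643181922
```

View pics/c.png

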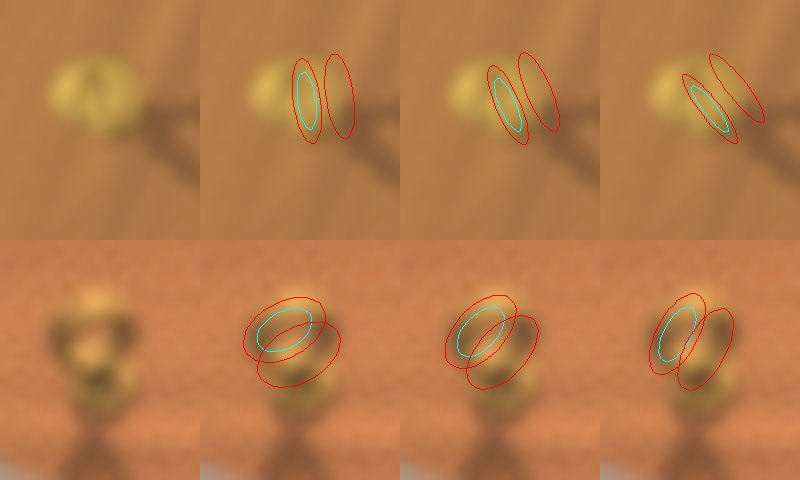

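```bash
cat > ringfit.py <<'E'
from h import *
from scipy.optimize import minimize
b0=np.array([.51664,.20817,1.2427])
ims={'top':(cv2.imread("pics/top0.png"),215,250,30,30),'side':(cv2.imread("pics/side0.png"),262,176,34,36)}
def feat(n):
    im,x0,y0,w,h=ims[n];p=im[y0:y0+h,x0:x0+w].astype(float)
    return np.clip(p[...,1]/p[...,2]-np.median(p[...,1]/p[...,2]),-.05,.3)
F={n:feat(n) for n in ims};A=np.linspace(0,2*np.pi,25)
def quads(c,x,y,n):
    Q=[]
    def P(r,a,o):return c+r*(np.cos(a)*y+np.sin(a)*n)+o*x
    face=c-.03*n
    def K(r,a,o):return face+r*(np.cos(a)*x+np.sin(a)*y)+o*n
    for a,d in zip(A[:-1],A[1:]):
        for r in(.01,.015):Q.append([P(r,a,-.006),P(r,d,-.006),P(r,d,.006),P(r,a,.006)])
        for o in(-.006,.006):Q.append([P(.01,a,o),P(.01,d,o),P(.015,d,o),P(.015,a,o)])
        Q.append([K(.0055,a,0),K(.0055,d,0),K(.0055,d,.016),K(.0055,a,.016)])
        Q.append([K(.0125,a,0),K(.0125,d,0),K(.0125,d,.004),K(.0125,a,.004)])
        Q.append([K(.0125,a,.004),K(.0125,d,.004),face+.004*n,face+.004*n])
    return Q
def render(n,c,x,y,nn,k=6):
    _,x0,y0,w,h=ims[n];m=np.zeros((h*k,w*k),np.uint8)
    Q=np.array(quads(c,x,y,nn));P=proj(n,Q.reshape(-1,3)).reshape(-1,4,2)
    for q in P:cv2.fillConvexPoly(m,np.int32(((q-[x0,y0]+.5)*k).round()),255)
    m=cv2.GaussianBlur(m.astype(float)/255,(0,0),k*.8)
    return cv2.resize(m,(w,h),interpolation=cv2.INTER_AREA)
def score(p,q,full=False):
    c,x,y,n=ringframe(b0,q);c=c+p
    r=[np.corrcoef(render(v,c,x,y,n).ravel(),F[v].ravel())[0,1] for v in F]
    return (r,c,x) if full else -sum(r)
if __name__=="__main__":
    for q in np.arange(-1.1,.35,.15):
        r=min((minimize(score,p0,args=(q,),method='Nelder-Mead',options=dict(initial_simplex=np.array(p0)+np.vstack([np.zeros(3),.006*np.eye(3)]),xatol=2e-4,fatol=1e-4)) for p0 in([0,0,0],[0,.01,0])),key=lambda r:r.fun)
        s,c,x=score(r.x,q,True);print(round(q,2),np.round(r.fun,3),np.round(s,3),(r.x*1000).round(1),c.round(4),np.degrees(np.arctan2(x[1],x[0])).round(1))
E
python3 ringfit.py
```

```text
-1.1 -1.394 [0.959 0.435] [0.8 4.9 2. ] [0.4905 0.1339 0.1582] 138.1
-0.95 -1.403 [0.969 0.434] [1.  4.6 1.6] [0.4907 0.1336 0.1578] 130.3
-0.8 -1.408 [0.974 0.433] [1.1 4.9 1.9] [0.4908 0.1339 0.1579] 122.0
-0.65 -1.411 [0.978 0.433] [0.6 4.5 2. ] [0.4904 0.1336 0.158 ] 113.4
-0.5 -1.41 [0.977 0.432] [0.9 4.7 2.2] [0.4906 0.1338 0.1581] 104.3
-0.35 -1.405 [0.974 0.43 ] [0.7 4.7 1.8] [0.4904 0.1339 0.1577] 94.7
-0.2 -1.4 [0.97 0.43] [0.7 4.4 2.3] [0.4905 0.1336 0.1581] 84.8
-0.05 -1.396 [0.966 0.43 ] [0.8 4.3 2.1] [0.4905 0.1335 0.1578] 74.6
0.1 -1.39 [0.962 0.428] [0.6 4.6 2.4] [0.4904 0.1339 0.158 ] 64.4
0.25 -1.386 [0.959 0.427] [0.3 4.4 2.4] [0.4901 0.1337 0.158 ] 54.3
```

```bash
sed -i "s/262,176,34,36/266,177,26,29/" ringfit.py; python3 ringfit.py
```

```text
-1.1 -1.918 [0.959 0.959] [0.9 4.9 1.8] [0.4906 0.1338 0.158 ] 138.1
-0.95 -1.93 [0.969 0.961] [1.  4.5 2. ] [0.4906 0.1335 0.1581] 130.3
-0.8 -1.934 [0.975 0.96 ] [1.  4.5 2.2] [0.4907 0.1335 0.1583] 122.0
-0.65 -1.939 [0.978 0.96 ] [0.9 4.6 2. ] [0.4906 0.1337 0.158 ] 113.4
-0.5 -1.938 [0.977 0.961] [0.9 4.3 2.3] [0.4906 0.1334 0.1582] 104.3
-0.35 -1.933 [0.974 0.959] [0.8 4.5 2.1] [0.4906 0.1336 0.158 ] 94.7
-0.2 -1.927 [0.97  0.958] [0.7 4.3 2.3] [0.4905 0.1335 0.1581] 84.8
-0.05 -1.923 [0.965 0.957] [0.8 4.2 2.6] [0.4905 0.1334 0.1583] 74.6
0.1 -1.915 [0.962 0.953] [0.6 4.  2.7] [0.4903 0.1333 0.1583] 64.4
0.25 -1.906 [0.956 0.95 ] [0.8 4.4 2.7] [0.4906 0.1337 0.1582] 54.3
```

```bash
cat > mv.py <<'E'
import sys,numpy as np
from station import env
from scipy.spatial.transform import Rotation as R
# usage: mv.py x y z steel_yaw_deg  (tool x points from tip to handle: tool yaw = steel yaw-180)
s=env.state();M=R.from_rotvec(s['tcp_rot']).as_matrix();p=s['eef_pos']
th=np.degrees(np.arctan2(M[1,0],M[0,0]));print('t',round(s['time_s'],2),'tcp',p.round(4),'steelyaw',round((th+180)%360,2),'w',round(s['width'],3),'F',s['contact_force'].round(1),'q',s['joint_positions'].round(2))
a=list(map(float,sys.argv[1:]))
for i in range(0,len(a),4):
    d=(M.T@(np.array(a[i:i+3])-p))/.3
    t=-((a[i+3]-180-th+180)%360-180)/45
    print('->',a[i:i+4],d.round(4),round(t,3))
E
python3 mv.py .488 -.210 .20 120.9
```

```text
t 0.1 tcp [ 0.2951 -0.6066  0.2257] steelyaw 25.94 w 0.999 F [ 0.  -0.4  0.1] q [-0.83  0.36  0.01 -0.   -1.22 -0.29]
-> [0.488, -0.21, 0.2, 120.9] [-1.1565  0.9074  0.0869] -2.11
```

Call:
{"api": "apply_moves", "payload": {"targets": [-0.92,0.72,0.05,-1,-0.92,0.72,0.05,-1,-0.92,0.72,0.05,-1,-0.92,0.72,0.05,-1,-0.92,0.72,0.05,-1,-0.92,0.72,0.05,-1,-0.92,0.72,0.05,-1,-0.92,0.72,0.05,-1,-0.92,0.72,0.05,-1], "fingers": 0}}

```text
time_s: 0.85
eef_pos: [0.4501, -0.2884, 0.2113]
tcp_rot: [-1.826, 2.556, 0.001]
contact_force: [-0.6, 0.1, -0.6]
width: 1.002
finger_force: 0.0
```

```bash
python3 mv.py .488 -.210 .12 120.9
```

```text
t 0.85 tcp [ 0.4501 -0.2884  0.2113] steelyaw 71.08 w 1.002 F [-0.6  0.1 -0.6] q [-0.2   0.14 -0.32 -0.   -1.11 -0.13]
-> [0.488, -0.21, 0.12, 120.9] [-0.288  -0.0348  0.3047] -1.107
```

Call:
{"api": "apply_moves", "payload": {"targets": [-0.29,-0.035,0.15,-1,-0.29,-0.035,0.3,-1,-0.29,-0.035,0.3,-1,-0.29,-0.035,0.3,-1,-0.29,-0.035,0.3,-1,-0.29,-0.035,0.3,-1,-0.29,-0.035,0.3,-1,-0.29,-0.035,0.3,-1]}}

```text
time_s: 1.52
eef_pos: [0.4871, -0.213, 0.1212]
tcp_rot: [2.665, -1.663, -0.001]
contact_force: [-0.1, -0.2, 0.2]
width: 1.001
finger_force: 0.0
```

```bash
python3 mv.py .488 -.210 .02 120.9; python3 - <<'E'
from station import cams
import cv2,numpy as np
s=cams.grab_frame("side")["color"][:,:,::-1];t=cams.grab_frame("top")["color"][:,:,::-1]
o=np.zeros((400,800,3),np.uint8)
o[:,:400]=cv2.resize(s[240:340,250:350],None,fx=4,fy=4,interpolation=2);o[:,400:]=cv2.resize(t[220:320,290:390],None,fx=4,fy=4,interpolation=2)
cv2.imwrite("pics/d.png",o)
E
```

```text
t 1.52 tcp [ 0.4871 -0.213   0.1212] steelyaw 116.05 w 1.001 F [-0.1 -0.2  0.2] q [-0.04  0.22 -0.45 -0.   -0.91  0.5 ]
-> [0.488, -0.21, 0.02, 120.9] [-0.0074 -0.0073  0.3372] -0.108
```

View pics/d.png

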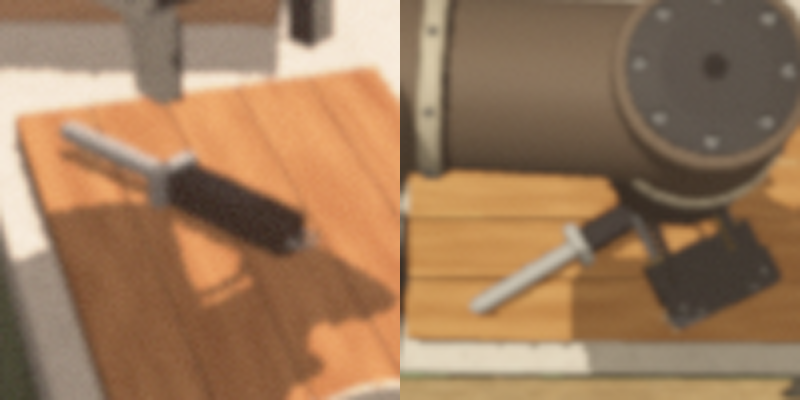

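The crops show the steel lying clear on the board: in side view the tip is at (266,272), the guard at (291,285) and the butt at (322,300). The fingers are above it, and the top view agrees.

```bash
python3 - <<'E'
from h import *
for u in((266.2,272),(291.5,285.5),(322,300)):print(onz('side',u,.03))
E
```

```text
[ 0.41448516 -0.07797808  0.03      ]
[ 0.45824684 -0.16070711  0.03      ]
[ 0.50735832 -0.24270825  0.03      ]
```

Call:
{"api": "apply_moves", "payload": {"targets": [-0.007,-0.007,0.11,-0.11,-0.007,-0.007,0.22,-0.11,-0.007,-0.007,0.27,-0.11,-0.007,-0.007,0.31,-0.11,-0.007,-0.007,0.334,-0.11,-0.007,-0.007,0.334,-0.11]}}

```text
time_s: 2.12
eef_pos: [0.4872, -0.2104, 0.0199]
tcp_rot: [2.731, -1.551, -0.004]
contact_force: [-0.8, 0.2, -0.1]
width: 0.999
finger_force: 0.0
```

Call:
{"api": "apply_moves", "payload": {"targets": [0,0,0,0,0,0,0,0,0,0,0,0,0,0,0,0,0,0,0,0,0,0,0,0,0,0,0,0,0,0,0,0,0,0,0,0], "fingers": 1}}

```text
time_s: 2.87
eef_pos: [0.4882, -0.2104, 0.0214]
tcp_rot: [-2.733, 1.55, -0.0]
contact_force: [0.0, -0.3, -0.1]
width: 0.377
finger_force: 0.0
```

```bash
python3 mv.py .487 -.21 .22 120.9; python3 - <<'E'
import numpy as np
from h import *
b=[.51664,.2082,1.2427]
# lid face points: along slope s, lateral l(+ = bin y)
b2=np.array(b)
for s in(.03,.06,.1,.14):
  print(s,[(bin2w(b2,[-.115+s*C-.012*S,l,.085+s*S+.012*C])[0]+[.001,.0045,.002]).round(3) for l in(-.065,.065)])
E
```

```text
t 2.87 tcp [ 0.4882 -0.2104  0.0214] steelyaw 120.89 w 0.377 F [ 0.  -0.3 -0.1] q [-0.04  0.35 -0.55 -0.   -0.67  0.58]
-> [0.487, -0.21, 0.22, 120.9] [-0.0032  0.0029 -0.6621] -0.0
0.03 [array([0.548, 0.101, 0.113]), array([0.425, 0.142, 0.113])]
0.06 [array([0.556, 0.124, 0.13 ]), array([0.433, 0.166, 0.13 ])]
0.1 [array([0.567, 0.156, 0.152]), array([0.444, 0.198, 0.152])]
0.14 [array([0.578, 0.188, 0.173]), array([0.455, 0.23 , 0.173])]
```

Call:
{"api": "apply_moves", "payload": {"targets": [0,0,0,0,0,0,0,0,0,0,0,0,0,0,0,0,0,0,0,0,0,0,-0.1,0,0,0,-0.2,0,0,0,-0.3,0,0,0,-0.45,0,0,0,-0.6,0,0,0,-0.7,0,0,0,-0.7,0]}}

```text
time_s: 3.87
eef_pos: [0.4916, -0.2115, 0.2394]
tcp_rot: [-2.731, 1.547, -0.018]
contact_force: [0.9, -0.9, -1.7]
width: 0.27
finger_force: 29.9
```

```bash
python3 mv.py .518 0 .21 71 .515 .005 .21 71
```

```text
t 3.87 tcp [ 0.4916 -0.2115  0.2394] steelyaw 120.95 w 0.27 F [ 0.9 -0.9 -1.7] q [-0.04  0.11 -0.29  0.   -1.16  0.58]
-> [0.518, 0.0, 0.21, 71.0] [-0.5602 -0.4372  0.0969] 1.11
-> [0.515, 0.005, 0.21, 71.0] [-0.5796 -0.4372  0.0968] 1.11
```

Call:
{"api": "apply_moves", "payload": {"targets": [-0.56,-0.437,0.09,1,-0.56,-0.437,0.09,1,-0.56,-0.437,0.09,1,-0.56,-0.437,0.09,1,-0.56,-0.437,0.09,1,-0.56,-0.437,0.09,1,-0.56,-0.437,0.09,1,-0.56,-0.437,0.09,1,-0.56,-0.437,0.09,1]}}

```text
time_s: 4.62
eef_pos: [0.514, 0.0012, 0.2038]
tcp_rot: [1.937, -2.472, -0.001]
contact_force: [0.2, 0.1, -1.8]
width: 0.27
finger_force: 29.9
```

```bash
python3 mv.py .518 .014 .16 71  .522 .026 .100 71; python3 - <<'E'
from station import cams
import cv2,numpy as np
s=cams.grab_frame("side")["color"][:,:,::-1];t=cams.grab_frame("top")["color"][:,:,::-1]
o=np.zeros((480,800,3),np.uint8)
o[:,:400]=cv2.resize(s[140:260,240:340],None,fx=4,fy=4,interpolation=2);o[:,400:]=cv2.resize(t[200:320,190:290],None,fx=4,fy=4,interpolation=2)
cv2.imwrite("pics/e.png",o)
E
```

```text
t 4.62 tcp [0.514  0.0012 0.2038] steelyaw 76.14 w 0.27 F [ 0.2  0.1 -1.8] q [ 0.38  0.11 -0.37 -0.   -1.09 -0.63]
-> [0.518, 0.014, 0.16, 71.0] [-0.0447 -0.0029  0.1459] 0.114
-> [0.522, 0.026, 0.1, 71.0] [-0.0868 -0.0065  0.3459] 0.114
```

View pics/e.png

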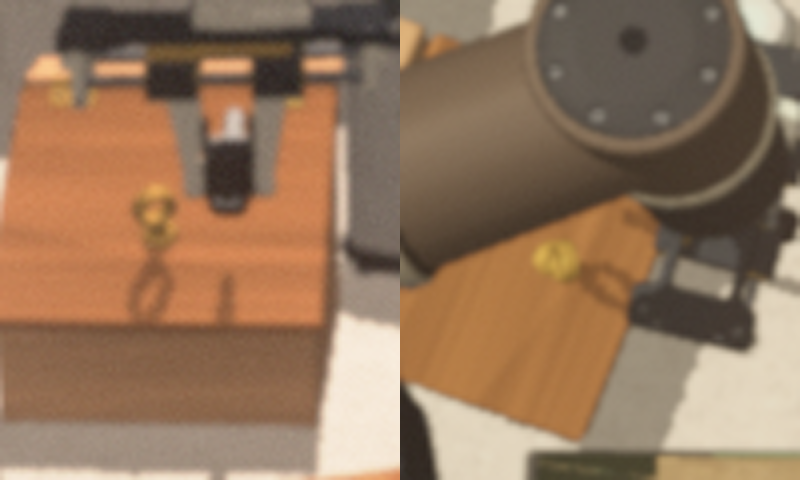

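Call:
{"api": "apply_moves", "payload": {"targets": [-0.03,0,0.08,0.11,-0.045,-0.003,0.146,0.11,-0.045,-0.003,0.165,0.11,-0.048,-0.003,0.18,0.11,-0.05,-0.003,0.2,0.11,-0.055,-0.003,0.22,0.11,-0.06,-0.004,0.24,0.11,-0.065,-0.004,0.26,0.11,-0.07,-0.005,0.28,0.11,-0.075,-0.005,0.3,0.11]}}

```text
time_s: 5.55
eef_pos: [0.5216, 0.0227, 0.114]
tcp_rot: [-1.823, 2.558, -0.0]
contact_force: [-0.7, -3.7, 0.3]
width: 0.274
finger_force: 30.0
```

```bash
python3 mv.py .523 .029 .082 71
```

```text
t 5.55 tcp [0.5216 0.0227 0.114 ] steelyaw 70.95 w 0.274 F [-0.7 -3.7  0.3] q [ 0.42  0.21 -0.48 -0.   -0.88 -0.75]
-> [0.523, 0.029, 0.082, 71.0] [-0.0214  0.0025  0.1067] -0.001
```

Call:
{"api": "apply_moves", "payload": {"targets": [-0.004,0,0.02,0,-0.008,0,0.04,0,-0.012,0.001,0.06,0,-0.016,0.002,0.08,0,-0.02,0.002,0.1,0,-0.022,0.002,0.112,0,-0.022,0.002,0.112,0]}}

```text
time_s: 6.13
eef_pos: [0.5227, 0.0291, 0.0798]
tcp_rot: [1.823, -2.558, -0.001]
contact_force: [0.0, -1.2, -0.5]
width: 0.27
finger_force: 30.0
```

```bash
python3 mv.py .523 .029 .082 71;  python3 - <<'E'
from station import cams
import cv2,numpy as np
s=cams.grab_frame("side")["color"][:,:,::-1]
cv2.imwrite("pics/f.png",cv2.resize(s[155:255,250:350],None,fx=6,fy=6,interpolation=2))
E
```

```text
t 6.13 tcp [0.5227 0.0291 0.0798] steelyaw 70.95 w 0.27 F [ 0.  -1.2 -0.5] q [ 0.43  0.26 -0.51 -0.   -0.8  -0.76]
-> [0.523, 0.029, 0.082, 71.0] [ 0.     -0.0009 -0.0072] -0.001
```

View pics/f.png

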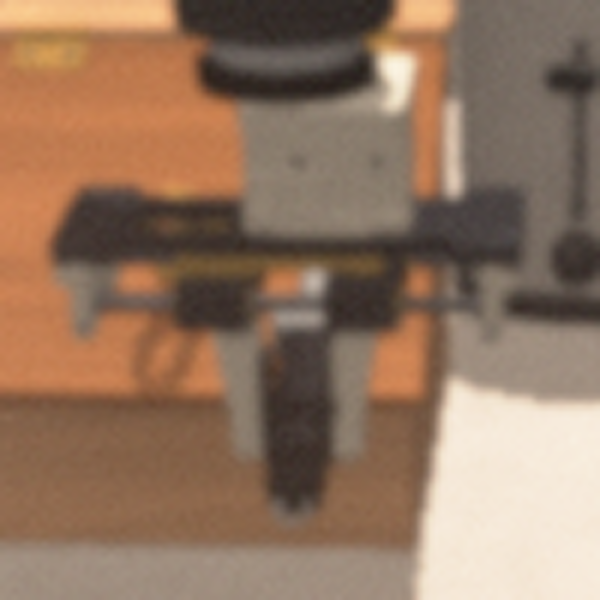

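```bash
cat > st.py <<'E'
from h import *
def spt(tcp,yaw,th,x,xg=-.06,h=.010):  # point on steel axis
    y=np.radians(yaw);th=np.radians(th);u=np.array([np.cos(y)*np.cos(th),np.sin(y)*np.cos(th),np.sin(th)])
    return np.array(tcp)+[0,0,h]+(x-xg)*u
E
python3 - <<'E'
from st import *
for th in(20,24,28,32):print(th,*[proj('side',spt([.5227,.0291,.0798],71,th,x)).round(1) for x in(-.1,-.09,-.005,.0)], spt([.5227,.0291,.0798],71,th,.09))
E
```

```text
20 [[297.9 238. ]] [[298.2 235.2]] [[301.  213.2]] [[301.1 212. ]] [0.5685901  0.16237452 0.14110302]
24 [[298.  238.7]] [[298.3 235.8]] [[300.9 212.2]] [[301.  210.8]] [0.5673132  0.15866613 0.1508105 ]
28 [[298.1 239.5]] [[298.4 236.4]] [[300.8 211.2]] [[300.9 209.8]] [0.56581894 0.1543265  0.16022073]
32 [[298.2 240.1]] [[298.4 236.8]] [[300.7 210.3]] [[300.8 208.8]] [0.56411462 0.14937678 0.16928789]
```

Side crop: the handle is now tilted in the grip, butt at (299,238) and guard at about (300,209), which is about 27° tip-up.

```bash
python3 mv.py .52 -.01 .09 71 .546 -.05 .072 112
```

```text
t 6.18 tcp [0.5227 0.029  0.0802] steelyaw 70.95 w 0.27 F [-0.3 -0.7 -1.2] q [ 0.43  0.26 -0.51 -0.   -0.8  -0.76]
-> [0.52, -0.01, 0.09, 71.0] [ 0.1259 -0.0337 -0.0325] -0.001
-> [0.546, -0.05, 0.072, 112.0] [ 0.2236 -0.1592  0.0275] -0.912
```

Call:
{"api": "apply_moves", "payload": {"targets": [0.126,-0.034,-0.033,0,0.224,-0.159,0.027,-0.912,0.224,-0.159,0.027,-0.912,0.224,-0.159,0.027,-0.912,0.224,-0.159,0.027,-0.912,0.224,-0.159,0.027,-0.912,0.224,-0.159,0.027,-0.912,0.224,-0.159,0.027,-0.912]}}

```text
time_s: 6.85
eef_pos: [0.5459, -0.0503, 0.0725]
tcp_rot: [2.608, -1.751, -0.001]
contact_force: [0.4, -0.1, -2.1]
width: 0.271
finger_force: 30.0
```

```bash
python3 mv.py .545 -.001 .0745 112;  python3 - <<'E'
from station import cams
from st import *
import pickle
F={n:cams.grab_frame(n)["color"][:,:,::-1] for n in("side","top")};pickle.dump(F,open("f1.pkl","wb"))
for n in F:print(n,[proj(n,spt([.546,-.05,.072],112,27,x)).round(1).tolist() for x in(-.1,0,.09)])
E
```

```text
t 6.85 tcp [ 0.5459 -0.0503  0.0725] steelyaw 112.24 w 0.271 F [ 0.4 -0.1 -2.1] q [ 0.27  0.3  -0.46 -0.   -0.8   0.12]
-> [0.545, -0.001, 0.0745, 112.0] [-0.1531 -0.0595 -0.0067] 0.005
side [[[324.9, 252.3]], [[302.9, 224.2]], [[284.5, 200.7]]]
top [[[309.0, 247.1]], [[280.1, 255.2]], [[252.0, 263.1]]]
```

```bash
cat > asc.py <<'E'
import pickle,sys,numpy as np,cv2
def asc(im,x0,x1,y0,y1):
    S=cv2.cvtColor(np.ascontiguousarray(im[y0:y1,x0:x1]),cv2.COLOR_BGR2HSV)[...,1]
    print('cols',x0,'-',x1-1)
    for y,r in zip(range(y0,y1),S):print(y,''.join('0123456789'[min(9,v*10//256)] for v in r))
if __name__=="__main__":
    F=pickle.load(open(sys.argv[1],"rb"))
    asc(F['top'],244,296,248,276);asc(F['side'],270,312,190,234)
E
python3 asc.py f1.pkl
```

```text
cols 244 - 295asc.py:5: RuntimeWarning: overflow encountered in scalar multiply
  for y,r in zip(range(y0,y1),S):print(y,''.join('0123456789'[min(9,v*10//256)] for v in r))
Traceback (most recent call last):
  File "asc.py", line 8, in <module>
    asc(F['top'],244,296,248,276);asc(F['side'],270,312,190,234)
    ~~~^^^^^^^^^^^^^^^^^^^^^^^^^^
  File "asc.py", line 5, in asc
    for y,r in zip(range(y0,y1),S):print(y,''.join('0123456789'[min(9,v*10//256)] for v in r))
                                           ~~~~~~~^^^^^^^^^^^^^^^^^^^^^^^^^^^^^^^^^^^^^^^^^^^
  File "asc.py", line 5, in <genexpr>
    for y,r in zip(range(y0,y1),S):print(y,''.join('0123456789'[min(9,v*10//256)] for v in r))
                                                                      ~~~~^^~~~
OverflowError: Python integer 256 out of bounds for uint8
```

```bash
sed -i 's/v\*10/int(v)*10/' asc.py; python3 asc.py f1.pkl
```

```text
cols 244 - 295
248 3333333333333333332222222222222211122233222222222233
249 3333333333334443222222222221122221111223322222233332
250 3333333344555553222222222222221221111122333333233233
251 3333445555555553222222122222222111111112223332333333
252 4445555556566542221222222222222211111111233333223233
253 5556555566555532222222222222222211111111223323333323
254 6566656655655432221222122222211111111111222222222332
255 6656565666565422212222222111111111111111122111222333
256 6666666666555322222222111111111111111111111111112332
257 6665656655654222221111111111111111111111121111111333
258 6666565666553222111111111111111111111111112111111243
259 6665556665542211111111111111111111111111111111111233
260 6665566555432111111111111111111111111111111111112233
261 6666555432211111111111111111222111111111111122222222
262 6565655311111111111111112122221111111111111112222222
263 6666554211111111111122121222221111111111111112222222
264 6656654211111111222122222222211111111111111112223322
265 6666655432111122222211222222211111111111111111233322
266 6666665542222221222122222222111111111111111111223222
26
[... 1893 characters left out ...]
555554322222222222222222222223222233444322
220 555554322222222222222222221222222233344332
221 555554322222212222222222222222221122334332
222 445554322222222222222222222111111111233432
223 444444322222222222221222122111111111234432
224 444444433222222221222222222111211222233322
225 444444443332222222222222222112111212223222
226 444444444433322222222222222221122212222222
227 444444444444332222221222221111222222222122
228 444444444444443322222222212221222222222212
229 444444444444444433322222222222222222222222
230 444444444444444444333222222233333222222222
231 444444444444444444433322222234443222222221
232 444444444444444444444433222344443222222222
233 444444444444444444444444333444444322222212
```

```bash
python3 mv.py .5471 -.0063 .0698 112
```

```text
t 6.95 tcp [ 0.546  -0.0501  0.0726] steelyaw 111.78 w 0.272 F [ 0.1 -0.3 -1.9] q [ 0.27  0.3  -0.46 -0.   -0.8   0.11]
-> [0.5471, -0.0063, 0.0698, 112.0] [-0.1343 -0.0576  0.0094] -0.005
```

Call:
{"api": "apply_moves", "payload": {"targets": [-0.05,-0.022,0.004,0,-0.1,-0.043,0.007,0,-0.125,-0.054,0.009,0,-0.134,-0.0575,0.0095,0,-0.134,-0.0575,0.0095,0,-0.134,-0.0575,0.0095,0]}}

```text
time_s: 7.45
eef_pos: [0.547, -0.0065, 0.0698]
tcp_rot: [2.604, -1.758, -0.0]
contact_force: [0.6, -0.3, -0.8]
width: 0.275
finger_force: 30.0
```

```bash
python3 mv.py .5372 .0184 .0836 112 .5239 .0513 .102 112;  python3 - <<'E'
from station import cams,env
from st import *
import pickle
F={n:np.ascontiguousarray(cams.grab_frame(n)["color"][:,:,::-1]) for n in("side","top")};pickle.dump(F,open("f2.pkl","wb"))
p=env.state()['eef_pos']
o=[]
for n,(x0,y0) in(('side',(262,175)),('top',(218,245))):
    k=8;im=cv2.resize(F[n][y0:y0+60,x0:x0+50],None,fx=k,fy=k,interpolation=2)
    q=lambda P:tuple(np.int32((proj(n,P)[0]-[x0,y0]+.5)*k).tolist())
    print(n,proj(n,spt(p,112,27.4,.09)),proj(n,np.array([.4906,.1336,.158])))
    cv2.circle(im,q(np.array([.4906,.1336,.158])),3,(255,0,0),-1)
    o.append(im)
cv2.imwrite("pics/g.png",np.hstack(o))
E
```

```text
t 7.45 tcp [ 0.547  -0.0065  0.0698] steelyaw 111.96 w 0.275 F [ 0.6 -0.3 -0.8] q [ 0.35  0.31 -0.47  0.   -0.8   0.04]
-> [0.5372, 0.0184, 0.0836, 112.0] [-0.0891 -0.0007 -0.046 ] -0.001
-> [0.5239, 0.0513, 0.102, 112.0] [-0.2074 -0.0006 -0.1073] -0.001
side [[281.7225134 195.9610414]] [[277.93503963 191.03430446]]
top [[236.96634873 262.63192816]] [[230.17505924 264.40845668]]
```

View pics/g.png

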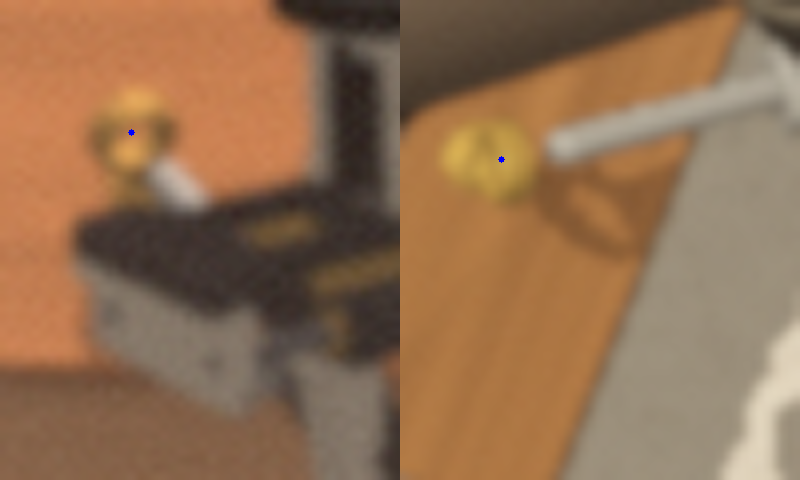

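The tip sits 20 mm short of the ring: side tip is at (281,195.5) with the hole at (278,191), and top tip is at (236.5,262.7) with the hole at (230,264.4). The shaft's line passes through the hole, so I'll insert.

Call:
{"api": "apply_moves", "payload": {"targets": [-0.02,0,-0.0103,0,-0.04,0,-0.0206,0,-0.06,0,-0.031,0,-0.08,0,-0.0413,0,-0.095,0,-0.049,0,-0.105,0,-0.054,0,-0.105,0,-0.054,0]}}

```text
time_s: 8.13
eef_pos: [0.5354, 0.0236, 0.0866]
tcp_rot: [-2.604, 1.755, -0.001]
contact_force: [-0.5, 0.0, -2.3]
width: 0.275
finger_force: 30.0
```

```bash
python3 mv.py .5239 .0513 .102 112
```

```text
t 8.13 tcp [0.5354 0.0236 0.0866] steelyaw 112.04 w 0.275 F [-0.5  0.  -2.3] q [ 0.41  0.27 -0.48  0.   -0.82 -0.03]
-> [0.5239, 0.0513, 0.102, 112.0] [-0.0998  0.0008 -0.0514] 0.001
```

Call:
{"api": "apply_moves", "payload": {"targets": [-0.02,0,-0.0103,0,-0.04,0,-0.0206,0,-0.06,0,-0.031,0,-0.08,0,-0.0413,0,-0.095,0,-0.049,0,-0.1,0,-0.0515,0,-0.1,0,-0.0515,0]}}

```text
time_s: 8.72
eef_pos: [0.5241, 0.0512, 0.1018]
tcp_rot: [-2.604, 1.756, -0.0]
contact_force: [0.7, -0.6, -0.6]
width: 0.269
finger_force: 30.0
```

```bash
python3 mv.py .5239 .0513 .102 112;  python3 - <<'E'
from station import cams,env
from st import *
import pickle
from asc import asc
F={n:np.ascontiguousarray(cams.grab_frame(n)["color"][:,:,::-1]) for n in("side","top")};pickle.dump(F,open("f3.pkl","wb"))
p=env.state()['eef_pos']
for n in F: print(n,proj(n,spt(p,112,27.4,.09)),proj(n,spt(p,112,27.4,.04)))
asc(F['top'],205,260,250,282); asc(F['side'],262,300,170,205)
E
```

```text
t 8.72 tcp [0.5241 0.0512 0.1018] steelyaw 112.03 w 0.269 F [ 0.7 -0.6 -0.6] q [ 0.47  0.24 -0.48 -0.   -0.86 -0.09]
-> [0.5239, 0.0513, 0.102, 112.0] [-0.0005  0.0006 -0.0005] 0.001
side [[268.77941268 179.32103211]] [[278.05552445 191.28268341]]
top [[213.3622601  269.04093831]] [[230.42134471 264.37031352]]
cols 205 - 259
250 3333333333333333333333333333333333333333333333332222232
251 3333333333333333333333333333433333333333333333222223332
252 3333333333333333333333333333333333333333333222222232333
253 3333333333333333333333333344443333333332222222222232323
254 3333333333333333333333334455554433222222222222223232322
255 3333333333333333333333445555555554332222232232323333323
256 3333333333333333333345555666555555533222333333333323332
257 3333333333333333334555566665665565543222333323333333332
258 3333333333333344455566666666666555543222332333333333332
259 3333333333333445555656666666566555532212223332333332322
260 3333333333344555566666666666655543321111122233333333332
261 3333333334455555666666666666554322111111111222222344322
262 3333343445555665656666555566542111111111111111111
[... 1966 characters left out ...]
334344555554
189 22222222221221222222222344444555555444
190 22222222321222222222222344555545544333
191 22222222222222322232222345554444433322
192 22222222222222222223222344443333322122
193 22122122222222212222222334433222322221
194 22222222222222222222222234432322222221
195 12222222222222222222222233444322222221
196 22222222222222122221211222343322222222
197 22222222222212222221111122343322221222
198 22222222121222222211111122343312233333
199 32222222222221222211112222343222234544
200 43222221222222222222122122332222345555
201 54433222222122222332112222222222345555
202 55544322222222222332112222212222345555
203 55555443222222223332111222212222345555
204 55555544333222222332222222221222345555
```

The shaft now shows beyond the ring, with its far end at (213,269) in top and a brass band across it at columns 229–234. It is through, so next is the swing.

```bash
cat > swing.py <<'E'
import sys,numpy as np
from station import env
from scipy.spatial.transform import Rotation as R
y0,y1,n,d,th=map(float,sys.argv[1:6]);s=env.state();M=R.from_rotvec(s['tcp_rot']).as_matrix()
hole=np.array([.4906,.1336,.158]);th=np.radians(th);out=[]
for y in np.linspace(y0,y1,int(n)+1)[1:]:
    a=np.radians(y);u=np.array([np.cos(a)*np.cos(th),np.sin(a)*np.cos(th),np.sin(th)])
    out+=list((M.T@(hole-d*u-[0,0,.010]-s['eef_pos'])/.3).round(3))+[round((y0-y)/45,3)]
print([float(v) for v in out])
E
python3 swing.py 112 76 10 .1 27.4
```

```text
[-0.003, 0.018, -0.002, 0.08, -0.004, 0.037, -0.002, 0.16, -0.007, 0.055, -0.002, 0.24, -0.011, 0.073, -0.002, 0.32, -0.016, 0.091, -0.002, 0.4, -0.023, 0.109, -0.002, 0.48, -0.03, 0.126, -0.002, 0.56, -0.039, 0.142, -0.002, 0.64, -0.048, 0.158, -0.002, 0.72, -0.058, 0.174, -0.002, 0.8]
```

Call:
{"api": "apply_moves", "payload": {"targets": [-0.002,0.018,0,0.08,-0.004,0.037,0,0.16,-0.007,0.055,0,0.24,-0.011,0.073,0,0.32,-0.016,0.091,0,0.4,-0.023,0.109,0,0.48,-0.03,0.126,0,0.56,-0.039,0.142,0,0.64,-0.048,0.158,0,0.72,-0.058,0.174,0,0.8,-0.058,0.174,0,0.8]}}

```text
time_s: 9.73
eef_pos: [0.4681, 0.0468, 0.1012]
tcp_rot: [1.929, -2.478, -0.001]
contact_force: [-0.3, -0.8, -1.9]
width: 0.276
finger_force: 30.0
```

```bash
python3 mv.py; python3 -c "
from station import env;print(env.state()['torque'])"; python3 swing.py 76 40 11 .1 27.4
```

```text
t 9.73 tcp [0.4681 0.0468 0.1012] steelyaw 75.8 w 0.276 F [-0.3 -0.8 -1.9] q [ 0.52  0.15 -0.6  -0.   -0.83 -0.77]
[-0.13797323  0.15265263  0.01408963]
[-0.003, 0.014, -0.003, 0.073, -0.005, 0.031, -0.002, 0.145, -0.007, 0.048, -0.002, 0.218, -0.01, 0.064, -0.002, 0.291, -0.014, 0.081, -0.002, 0.364, -0.02, 0.097, -0.002, 0.436, -0.026, 0.112, -0.002, 0.509, -0.033, 0.128, -0.002, 0.582, -0.041, 0.143, -0.002, 0.655, -0.049, 0.157, -0.002, 0.727, -0.059, 0.171, -0.002, 0.8]
```

Call:
{"api": "apply_moves", "payload": {"targets": [-0.003,0.014,0,0.073,-0.005,0.031,0,0.145,-0.007,0.048,0,0.218,-0.01,0.064,0,0.291,-0.014,0.081,0,0.364,-0.02,0.097,0,0.436,-0.026,0.112,0,0.509,-0.033,0.128,0,0.582,-0.041,0.143,0,0.655,-0.049,0.157,0,0.727,-0.059,0.171,0,0.8,-0.059,0.171,0,0.8]}}

```text
time_s: 10.73
eef_pos: [0.4225, 0.0765, 0.1011]
tcp_rot: [1.072, -2.951, 0.0]
contact_force: [-3.9, -1.2, -0.9]
width: 0.271
finger_force: 30.1
```

```bash
python3 mv.py; python3 -c "
from station import env;print(env.state()['torque'])
from station import cams
import pickle,numpy as np
from asc import asc
F={n:np.ascontiguousarray(cams.grab_frame(n)['color'][:,:,::-1]) for n in('side','top')};pickle.dump(F,open('f4.pkl','wb'))
asc(F['side'],255,300,172,215);asc(F['top'],205,260,245,282)
"; python3 swing.py 40 30 3 .1 27.4
```

```text
t 10.73 tcp [0.4225 0.0765 0.1011] steelyaw 39.94 w 0.271 F [-3.9 -1.2 -0.9] q [ 0.64  0.08 -0.68 -0.   -0.81 -1.52]
[-0.34206696  1.27634918  0.37589769]
cols 255 - 299
172 221111211122211122223555555555565666665565656
173 112111121222111212223555555565555565556555566
174 112121212122112212224555566555555565556555655
175 111222212122212121223555555655566565565555556
176 111222211121112211223455555555555555555555555
177 222122212221222122223455565555544445555656655
178 222222222112211212123455555555432235555556655
179 222122222121222212222455555554321234555555655
180 212221221221222212222355555553211134555665565
181 212122221122212221222345555542111135555565566
182 121222222121122112222334444432111234555566555
183 222222222112212222212122223321111123344555566
184 112122212221222221121121111111111111224555555
185 221112211212222211111111111111111122224555555
186 222221212222121111111111101111111222224555566
187 322222222222121111111111111111221232223455555
188 443332223222111111111111111112222222222455655
189 444444332222211111111111111122222222223455566
190 44544544322211111111111122
[... 2845 characters left out ...]
222111122
272 1222122222222221111111211211111223333333333332222221122
273 2121112222222211111111121121111123333333333333222222222
274 1111112221222221111111121111111223333333333333223322222
275 1111122121211111111111111111111233333333333333323332222
276 1112211112111111111111111111112233333333333333222333222
277 1111211111111111111111111111212233333333333333223333222
278 2111221111111111111111111111122233333333333333223333222
279 1112111111211111111111111121122333333333333333223333322
280 1121111111111111111111111111122333333333333333233333222
281 1111111121111111111111111111223333333333333333233333322
[-0.001, 0.018, -0.003, 0.074, -0.002, 0.035, -0.003, 0.148, -0.005, 0.052, -0.003, 0.222]
```

Call:
{"api": "apply_moves", "payload": {"targets": [-0.001,0.018,0,0.074,-0.002,0.035,0,0.148,-0.005,0.052,0,0.222,-0.005,0.052,0,0.222]}}

```text
time_s: 11.17
eef_pos: [0.4137, 0.0891, 0.101]
tcp_rot: [0.81, -3.033, 0.002]
contact_force: [-5.5, -1.7, -0.9]
width: 0.269
finger_force: 30.1
```

```bash
python3 mv.py; python3 -c "
from station import env;print(env.state()['torque'])"; python3 swing.py 30 20 3 .1 27.4
```

```text
t 11.17 tcp [0.4137 0.0891 0.101 ] steelyaw 29.92 w 0.269 F [-5.5 -1.7 -0.9] q [ 0.68  0.07 -0.69 -0.   -0.81 -1.73]
[-0.92140057  1.39125079  0.44023979]
[-0.001, 0.017, -0.003, 0.074, -0.002, 0.035, -0.003, 0.148, -0.005, 0.052, -0.003, 0.222]
```

Call:
{"api": "apply_moves", "payload": {"targets": [-0.001,0.012,0,0.05,-0.002,0.024,0,0.1,-0.003,0.035,0,0.148,-0.003,0.035,0,0.148]}}

```text
time_s: 11.5
eef_pos: [0.4091, 0.0976, 0.1008]
tcp_rot: [0.635, -3.073, 0.004]
contact_force: [-2.7, -5.9, -1.2]
width: 0.272
finger_force: 30.2
```

```bash
python3 mv.py; python3 -c "
from station import env,cams;print(env.state()['torque'])
import numpy as np,pickle,cv2
F={n:np.ascontiguousarray(cams.grab_frame(n)['color'][:,:,::-1]) for n in('side','top')};pickle.dump(F,open('f5.pkl','wb'))
k=8
o=np.hstack([cv2.resize(F[n][y:y+60,x:x+50],None,fx=k,fy=k,interpolation=2) for n,x,y in(('side',255,165),('top',205,240))])
cv2.imwrite('pics/h.png',o)
"; python3 swing.py 23.3 15 2 .1 27.4
```

```text
t 11.5 tcp [0.4091 0.0976 0.1008] steelyaw 23.35 w 0.272 F [-2.7 -5.9 -1.2] q [ 0.71  0.07 -0.7   0.   -0.81 -1.87]
[-2.39629649  0.79086526  0.66651595]
[-0.002, 0.025, -0.004, 0.092, -0.004, 0.046, -0.004, 0.184]
```

View pics/h.png

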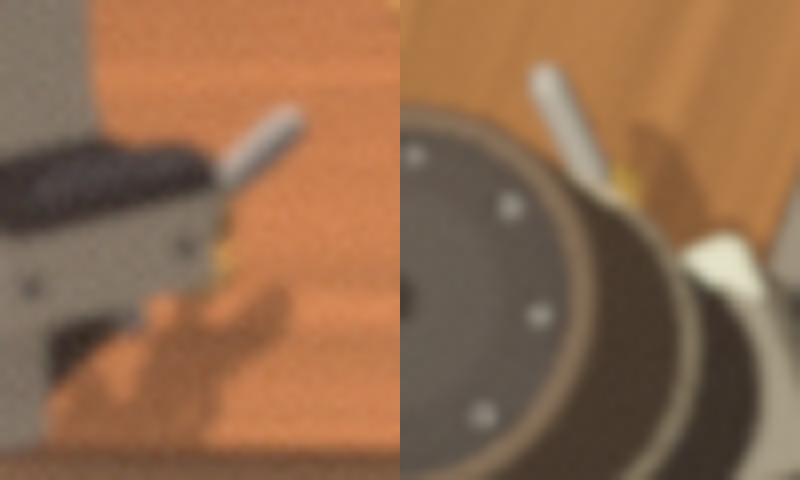

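```bash
python3 swing.py 23.3 31.3 2 .115 27.4;python3 swing.py 23.3 31.3 1 .13 27.4
```

```text
[0.042, -0.02, 0.019, -0.089, 0.04, -0.044, 0.019, -0.178]
[0.084, -0.05, 0.042, -0.178]
```

The last view shows the shaft through the ring, its tip at about (222.9,248.5) in top and (291.9,178.8) in side. The ring itself is mostly hidden.

```bash
python3 - <<'E'
from st import *
from scipy.optimize import least_squares
tcp=np.array([.4091,.0976,.1008])
obs=[('top',(222.9,249)),('side',(291.5,179.2))]
# triangulate tip
f=lambda P:np.concatenate([proj(n,P)[0]-u for n,u in obs])
r=least_squares(f,[.5,.13,.18]);print('tip',r.x,r.fun)
d=r.x-(tcp+[0,0,.01]);print(np.linalg.norm(d),np.degrees(np.arctan2(d[1],d[0])),np.degrees(np.arcsin(d[2]/np.linalg.norm(d))))
h=np.array([.4906,.1336,.158]);u=d/np.linalg.norm(d);v=h-(tcp+[0,0,.01]);print('along',v@u,'off',v-(v@u)*u)
# shaft angle in lid plane
up=np.array([.839*np.cos(1.2427),.839*np.sin(1.2427),.545]);n=np.array([-.545*np.cos(1.2427),-.545*np.sin(1.2427),.839]);l=np.cross(n,up)
print('inplane deg',np.degrees(np.arctan2(u@l,u@up)),'out',np.degrees(np.arcsin(u@n)))
E
```

```text
tip [0.53132767 0.15046004 0.18191779] [ 0.07792047 -0.47182066 -0.46188286  0.08891097]
0.1509686343662447 23.387129040243966 28.104203665023412
along 0.10082410000850946 off [-0.00012951  0.00069753 -0.00029587]
inplane deg -40.95766046316206 out 4.151802448853314
```

The triangulated tip matches the tool: the steel is 41° past home in the lid plane, more than its play, and the moment has risen sharply. So the ring is at its stop. Now I'll swing back to the centre and withdraw.

```bash
python3 swing.py 23.3 68 10 .1 28
```

```text
[-0.004, -0.02, -0.001, -0.099, -0.006, -0.043, -0.001, -0.199, -0.011, -0.065, -0.001, -0.298, -0.017, -0.087, -0.001, -0.397, -0.025, -0.109, -0.001, -0.497, -0.034, -0.13, -0.001, -0.596, -0.045, -0.15, -0.001, -0.695, -0.058, -0.169, -0.001, -0.795, -0.072, -0.187, -0.001, -0.894, -0.087, -0.204, -0.001, -0.993]
```

Call:
{"api": "apply_moves", "payload": {"targets": [-0.003,-0.02,0,-0.1,-0.006,-0.043,0,-0.2,-0.011,-0.065,0,-0.3,-0.017,-0.087,0,-0.4,-0.025,-0.109,0,-0.5,-0.034,-0.13,0,-0.6,-0.045,-0.15,0,-0.7,-0.058,-0.169,0,-0.8,-0.072,-0.187,0,-0.9,-0.087,-0.204,0,-1,-0.087,-0.204,0,-1]}}

```text
time_s: 12.52
eef_pos: [0.4602, 0.0532, 0.1015]
tcp_rot: [-1.77, 2.595, -0.001]
contact_force: [1.2, -0.0, -1.2]
width: 0.269
finger_force: 30.0
```

```bash
python3 mv.py; python3 swing.py 68 68 1 .1 28;python3 swing.py 68 69 1 .2 28; python3 -c "
from station import env;print(env.state()['torque'])"
```

```text
t 12.52 tcp [0.4602 0.0532 0.1015] steelyaw 68.59 w 0.269 F [ 1.2 -0.  -1.2] q [ 0.54  0.14 -0.61  0.   -0.82 -0.92]
[0.008, 0.006, 0.002, 0.0]
[0.302, -0.001, 0.158, -0.022]
[-0.06763544  0.06329987 -0.00888062]
```

Call:
{"api": "apply_moves", "payload": {"targets": [0.03,0,0.016,0,0.06,0,0.032,0,0.09,0,0.048,0,0.12,0,0.064,0,0.15,0,0.08,0,0.18,0,0.096,0,0.21,0,0.112,0,0.24,0,0.128,0,0.27,0,0.143,0,0.38,0,0.143,0,0.4,0,0.143,0]}}

```text
time_s: 13.43
eef_pos: [0.4114, -0.0606, 0.0576]
tcp_rot: [1.762, -2.598, -0.002]
contact_force: [-1.5, 0.5, -2.5]
width: 0.272
finger_force: 30.0
```

```bash
cat > chk.py <<'E'
from station import cams
import ringfit as rf,numpy as np,sys
for n,(im,*r) in list(rf.ims.items()):
    rf.ims[n]=(np.ascontiguousarray(cams.grab_frame(n)['color'][:,:,::-1]),*r)
    rf.F[n]=rf.feat(n)
from scipy.optimize import minimize
for q in np.arange(-.9,.35,.15):
    p0=np.array([.001,.0045,.002])
    r=minimize(rf.score,p0,args=(q,),method='Nelder-Mead',options=dict(initial_simplex=p0+np.vstack([np.zeros(3),.003*np.eye(3)]),xatol=2e-4,fatol=1e-4))
    print(round(q,2),np.round(r.fun,3),np.round(rf.score(r.x,q,True)[0],3),(r.x*1000).round(1))
E
python3 mv.py; python3 chk.py
```

```text
t 13.43 tcp [ 0.4114 -0.0606  0.0576] steelyaw 68.29 w 0.272 F [-1.5  0.5 -2.5] q [ 0.33  0.13 -0.76 -0.   -0.69 -0.71]
-0.9 -1.4 [0.827 0.574] [ 0.1  6.5 -3.3]
-0.75 -1.398 [0.831 0.568] [ 0.2  7.  -4.1]
-0.6 -1.394 [0.832 0.562] [-0.3  6.5 -3.4]
-0.45 -1.394 [0.835 0.559] [-0.4  6.4 -3.5]
-0.3 -1.395 [0.835 0.56 ] [-0.8  6.  -2.9]
-0.15 -1.396 [0.839 0.558] [-0.9  5.7 -2.2]
0.0 -1.399 [0.845 0.554] [-0.6  5.8 -2.1]
0.15 -1.394 [0.85  0.544] [-0.2  5.9 -2.5]
0.3 -1.384 [0.842 0.542] [-0.7  5.4 -1.8]
```

```bash
python3 mv.py .488 -.205 .13 113
```

```text
t 13.53 tcp [ 0.4132 -0.0595  0.0582] steelyaw 68.2 w 0.271 F [-0.1  0.6 -2.1] q [ 0.33  0.13 -0.76 -0.   -0.69 -0.71]
-> [0.488, -0.205, 0.13, 113.0] [ 0.3577 -0.4114 -0.2394] -0.995
```

Call:
{"api": "apply_moves", "payload": {"targets": [0.06,-0.05,-0.1,-0.1,0.357,-0.41,-0.24,-1,0.357,-0.41,-0.24,-1,0.357,-0.41,-0.24,-1,0.357,-0.41,-0.24,-1,0.357,-0.41,-0.24,-1,0.357,-0.41,-0.24,-1,0.357,-0.41,-0.24,-1,0.357,-0.41,-0.24,-1,0.357,-0.41,-0.24,-1]}}

```text
time_s: 14.37
eef_pos: [0.489, -0.2027, 0.1304]
tcp_rot: [2.622, -1.731, -0.0]
contact_force: [0.3, 0.8, -2.5]
width: 0.273
finger_force: 30.0
```

```bash
python3 mv.py .488 -.205 .045 113 .488 -.205 .0205 113; python3 chk.py
```

```text
t 14.37 tcp [ 0.489  -0.2027  0.1304] steelyaw 113.14 w 0.273 F [ 0.3  0.8 -2.5] q [-0.02  0.21 -0.44  0.   -0.92  0.43]
-> [0.488, -0.205, 0.045, 113.0] [0.0059 0.0062 0.2846] 0.003
-> [0.488, -0.205, 0.0205, 113.0] [0.0059 0.0062 0.3663] 0.003
-0.9 -1.131 [0.401 0.731] [-19.2 -21.  -27.1]
-0.75 -1.11 [0.396 0.713] [-13.5 -24.5 -16.3]
-0.6 -1.108 [0.403 0.705] [-14.1 -22.8 -17.5]
-0.45 -1.103 [0.403 0.7  ] [-12.8 -22.2 -17.4]
-0.3 -1.102 [0.407 0.695] [-13.2 -23.1 -18.7]
-0.15 -1.104 [0.409 0.695] [-15.  -21.6 -22.9]
0.0 -1.093 [0.404 0.69 ] [-13.4 -24.3 -16.2]
0.15 -1.116 [0.407 0.709] [-16.9 -22.3 -25.6]
0.3 -1.121 [0.401 0.72 ] [-16.9 -22.7 -25.5]
```

Call:
{"api": "apply_moves", "payload": {"targets": [0.003,0.003,0.13,0,0.006,0.006,0.24,0,0.006,0.006,0.29,0,0.006,0.006,0.31,0,0.006,0.006,0.325,0,0.006,0.006,0.34,0,0.006,0.006,0.355,0,0.006,0.006,0.366,0,0.006,0.006,0.366,0]}}

```text
time_s: 15.22
eef_pos: [0.4895, -0.2048, 0.022]
tcp_rot: [-2.624, 1.726, -0.003]
contact_force: [0.2, 0.9, 2.1]
width: 0.271
finger_force: 30.0
```

Call:
{"api": "apply_moves", "payload": {"targets": [0,0,0,0,0,0,0,0,0,0,0,0,0,0,0,0,0,0,0,0,0,0,0,0,0,0,0,0,0,0,-0.05,0,0,0,-0.15,0,0,0,-0.3,0,0,0,-0.45,0,0,0,-0.6,0], "fingers": 0.2}}

```text
time_s: 16.22
eef_pos: [0.4874, -0.2054, 0.1926]
tcp_rot: [2.624, -1.726, -0.001]
contact_force: [1.8, 1.0, 0.1]
width: 0.797
finger_force: 0.0
```

```bash
python3 mv.py .35 -.45 .25 71
```

```text
t 16.22 tcp [ 0.4874 -0.2054  0.1926] steelyaw 113.33 w 0.797 F [1.8 1.  0.1] q [-0.03  0.15 -0.36  0.   -1.07  0.43]
-> [0.35, -0.45, 0.25, 71.0] [ 0.5672  0.7436 -0.1911] 0.941
```

Call:
{"api": "apply_moves", "payload": {"targets": [0.2,0.3,-0.19,0.3,0.567,0.744,-0.19,0.94,0.567,0.744,-0.19,0.94,0.567,0.744,-0.19,0.94,0.567,0.744,-0.19,0.94,0.567,0.744,-0.19,0.94,0.567,0.744,-0.19,0.94,0.567,0.744,-0.19,0.94,0.567,0.744,-0.19,0.94,0.567,0.744,-0.19,0.94,0.567,0.744,-0.19,0.94]}}

```text
time_s: 17.13
eef_pos: [0.3507, -0.4492, 0.2475]
tcp_rot: [-1.826, 2.556, 0.001]
contact_force: [-0.4, -0.3, -0.1]
width: 0.799
finger_force: 0.0
```

```bash
python3 mv.py; python3 chk.py; python3 - <<'E'
from station import cams
from asc import asc
import numpy as np,cv2
F={n:np.ascontiguousarray(cams.grab_frame(n)['color'][:,:,::-1]) for n in('side','top')}
asc(F['top'],305,372,255,305); t0=cv2.imread('pics/top0.png').astype(int)
cv2.imwrite('pics/end_top.png',F['top']);cv2.imwrite('pics/end_side.png',F['side'])
for nm,(x,y,w,h) in dict(mug=(435,255,40,40),salt=(425,220,60,32),timer=(265,192,30,30),lid=(140,200,75,110)).items():print(nm,np.abs(F['top'].astype(int)-t0)[y:y+h,x:x+w].mean().round(1))
asc(F['side'],264,298,178,208); asc(cv2.imread('pics/side0.png'),264,298,178,208)
E
```

```text
t 17.13 tcp [ 0.3507 -0.4492  0.2475] steelyaw 71.08 w 0.799 F [-0.4 -0.3 -0.1] q [-0.56  0.17 -0.19 -0.   -1.21  0.23]
-0.9 -1.299 [0.957 0.341] [-2.2  0.5 22.2]
-0.75 -1.31 [0.964 0.346] [-2.2 -0.1 23.1]
-0.6 -1.319 [0.968 0.351] [-2.7 -0.8 25.7]
-0.45 -1.326 [0.971 0.354] [-3.  -0.6 25.9]
-0.3 -1.329 [0.974 0.354] [-2.8 -0.5 25.2]
-0.15 -1.33 [0.974 0.356] [-3.3 -1.5 29.1]
0.0 -1.33 [0.974 0.356] [-3.6 -1.5 28.4]
0.15 -1.325 [0.972 0.353] [-3.7 -1.7 29.2]
0.3 -1.314 [0.969 0.345] [-2.7  0.4 21.4]
cols 305 - 371
255 5555555555555555555555555555555555555555555555555555555555555555555
256 5555555555555555555555555555555555555555555555555555555555555555555
257 5555555555555555555555555555555555555555555555555555555555555555555
258 5555555555555555555555555555555555555555555555555555555555555555555
259 5555555555555555555555555555555555555555555555555555555555555555555
260 5555555555555555555555555555555555555555555555555555555555555555555
261 5555555555555555555555555555555555555555555555555555555555555555555
262 5555555555555555555555555555555555555555555555555555555555555555555
263 
[... 4726 characters left out ...]
90 6556666665666655555566656555556665
191 5566666556555566555565655665666655
192 5555665555566666555655566566666566
193 5566555555656666556665655565556556
194 6655666666566666655665656656556556
195 6665555666556665556656555555566655
196 5565666665665656666656565555655655
197 5566655556565565566666566655655565
198 6665556566665555656656555655555566
199 5665565665656555555656565655655556
200 5665555566555555556655565555555665
201 5555666556555555556666566655556655
202 6565555565555556666556565565556665
203 6565555656666555555556556665555565
204 6565565556556555566655655556655655
205 5556555556566555566565555655556566
206 5555556655655565565555666565655555
207 3445555565565555565566665555555566
```

```bash
python3 - <<'E'
import ringfit as rf,numpy as np,cv2
from asc import asc
from scipy.optimize import minimize
for f in('top0','end_top'):
    im=cv2.imread(f'pics/{f}.png');rf.ims['top']=(im,215,250,30,30);F=rf.feat('top')
    o=[]
    for q in np.arange(-1,.45,.1):
        c,x,y,n=rf.ringframe(rf.b0,q)
        o.append(np.corrcoef(rf.render('top',c+[.0009,.0045,.0021],x,y,n).ravel(),F.ravel())[0,1])
    print(f,dict(zip(np.arange(-1,.45,.1).round(1).tolist(),np.round(o,4).tolist())))
asc(cv2.imread('pics/end_top.png'),294,312,284,300)
asc(cv2.imread('pics/end_side.png'),255,335,262,312)
E
```

```text
top0 {-1.0: 0.9649, -0.9: 0.9712, -0.8: 0.9739, -0.7: 0.9765, -0.6: 0.9775, -0.5: 0.9762, -0.4: 0.9749, -0.3: 0.9712, -0.2: 0.9685, -0.1: 0.9655, -0.0: 0.9634, 0.1: 0.9591, 0.2: 0.9565, 0.3: 0.9518, 0.4: 0.9465}
end_top {-1.0: 0.9501, -0.9: 0.9574, -0.8: 0.9616, -0.7: 0.9661, -0.6: 0.9699, -0.5: 0.9727, -0.4: 0.9749, -0.3: 0.9751, -0.2: 0.9766, -0.1: 0.9763, -0.0: 0.9761, 0.1: 0.9744, 0.2: 0.9728, 0.3: 0.9698, 0.4: 0.9653}
cols 294 - 311
284 555555555555555555
285 555555555555555544
286 555555555555554432
287 555555555554432211
288 555555555443211111
289 555555554321111111
290 555555553111111122
291 555555553111112344
292 555555554222234555
293 555555555444455555
294 555555555555555555
295 555555555555555555
296 555555555555555555
297 555555555555555555
298 555555555555555555
299 555555555555555555
cols 255 - 334
262 11111111111111111111111111111111111111122222233333444444555555555555555555555555
263 11111111111111111111111111111111222222333344444445555555555555555555555555555555
264 11111111111111111111111122222233333344445555555555555555555555555555555555555555
265 1111111111111111
[... 3274 characters left out ...]
55555555555555555555
304 11111112235555555555555555555555555555555555555555555555555555555555555555555555
305 11111111234555555555555555555555555555555555555555555555555555555555555555555555
306 11111111224555555555555555555555555555555555555555555555555555555555555555555555
307 11111111123565555555555555555555555555555555555555555565555555555555555555555555
308 11111111123556555555555555555555555555555555555555555555555555555555555555555555
309 11111111122455555555555555555555555555555555555555555555555555555555555555555555
310 11111111122355655555555555555555555555555555555555555555555555555555555555555555
311 11111111112345555555555555555555555555555555555555555555555555555555555555555555
```

```bash
python3 - <<'E'
from h import *
for nm,a,b in(('tip',(302.6,290.5),(272,267.3)),('guardmid',(331,279.5),(293,281)),('butt',(361.5,267.5),(323,298.5))):
    r=least_squares(lambda P:np.concatenate([proj('top',P)[0]-a,proj('side',P)[0]-b]),[.5,-.15,.03]);print(nm,r.x.round(4),r.fun.round(2))
E
python3 mv.py .25 -.60 .25 26; python3 - <<'E'
from station import env;print(env.state()['dq'].round(3))
E
```

```text
tip [ 0.4307 -0.0644  0.0334] [ 0.03 -0.27 -0.21  0.03]
guardmid [ 0.4641 -0.1509  0.0355] [ 0.   -0.03 -0.03  0.  ]
butt [ 0.5065 -0.2456  0.035 ] [ 0.27 -1.53 -1.05  0.21]
t 17.33 tcp [ 0.3512 -0.4491  0.2478] steelyaw 71.13 w 0.799 F [-0.2  0.1  0.2] q [-0.56  0.17 -0.19 -0.   -1.21  0.23]
-> [0.25, -0.6, 0.25, 26.0] [ 0.5849  0.1565 -0.0074] 1.003
[-0.002  0.002  0.003  0.001 -0.002  0.001]
```

Call:
{"api": "apply_moves", "payload": {"targets": [0.45,0.2,0,1,0.45,0.2,0,1,0.45,0.2,0,1,0.45,0.2,0,1,0.45,0.2,0,1,0.45,0.2,0,1,0.45,0.2,0,1,0.45,0.2,0,1]}}

```text
time_s: 18.0
eef_pos: [0.2502, -0.5579, 0.2477]
tcp_rot: [0.706, -3.061, -0.0]
contact_force: [0.9, -0.9, -0.1]
width: 0.801
finger_force: 0.0
```

```bash
python3 mv.py; python3 chk.py; python3 - <<'E'
from station import cams
import cv2,numpy as np
for n in('side','top'):
    a=cams.grab_frame(n)['color'][:,:,::-1].astype(int);b=cv2.imread(f'pics/{n}0.png').astype(int)
    R=dict(mug=(435,255,40,40),salt=(425,220,60,32),timer=(265,192,30,30),lid=(140,200,75,110)) if n=='top' else dict(mug=(325,335,55,75),salt=(395,295,45,110),timer=(350,232,30,24))
    print(n,{k:np.abs(a-b)[y:y+h,x:x+w].mean().round(1) for k,(x,y,w,h) in R.items()})
E
```

```text
t 18.0 tcp [ 0.2502 -0.5579  0.2477] steelyaw 25.97 w 0.801 F [ 0.9 -0.9 -0.1] q [-0.83  0.24 -0.1  -0.   -1.23 -0.29]
-0.9 -1.909 [0.958 0.951] [1.3 5.2 0.9]
-0.75 -1.921 [0.966 0.955] [1.3 5.5 0.9]
-0.6 -1.929 [0.971 0.957] [1.  5.  1.5]
-0.45 -1.935 [0.976 0.96 ] [0.8 4.7 1.5]
-0.3 -1.937 [0.978 0.959] [1.  5.  1.2]
-0.15 -1.94 [0.978 0.962] [1.  4.8 1.4]
0.0 -1.941 [0.977 0.963] [1.1 4.6 1.7]
0.15 -1.939 [0.977 0.963] [0.9 4.6 1.7]
0.3 -1.933 [0.973 0.96 ] [0.7 4.5 1.5]
side {'mug': np.float64(1.6), 'salt': np.float64(2.0), 'timer': np.float64(1.1)}
top {'mug': np.float64(21.9), 'salt': np.float64(3.0), 'timer': np.float64(0.3), 'lid': np.float64(0.5)}
```

The ring fit now peaks at about 0, the lid is closed, the steel lies flat and the bystanders haven't moved, so I'm handing in.

```bash
python3 -c "
from station import ticket;print(ticket.job_done())"
```

```text
the job is handed in; nothing more can be done
None
```

I levered the ring pull clockwise to its stop and laid the steel flat back on the board, then handed the job in at about 18 s. Afterwards the cameras put the ring at about 0 rad (read to only about ±0.1 rad), the lid closed and the bystanders unmoved; no verdict came back.

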